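Return stray thread and the pattern weight to their stock trays

ROBOT

A 6-joint arm with a two-finger parallel gripper is mounted at the origin on the work surface. World frame = base frame: x ahead of the robot, y to its left, z up, the work surface at z = 0. Lengths are in m, angles in rad, forces in N, time in s.
With the tool pointing down it reaches from about 0.3 to 0.775 m from the base axis. Payload 14.6 kg.
Tool frame: the origin (TCP) lies on the centre line of the jaws, within the pads' length; the fingertips stand 19 mm ahead of it and the grasp point (between the pads) is the TCP; z points along the fingers, y is the direction in which the jaws open and shut (so a half turn about z gives the same grasp; the last joint's range is limited). The gripper opens to 94 mm and grips with 3 to 60 N. Pads are 16 mm wide; open, the fingers measure 119 mm over their backs; the gripper's body (75 mm by 177 mm) begins 78 mm behind the grasp point.
Start: joints at [1.24, 0.3, 1.521, -0, 1.321, -0.067], TCP at [0.143, 0.531, 0.224] pointing down, gripper open.
Joint ranges: [-3.03, 3.03], [-0.79, 2.21], [0.23, 2.52], [-1.04, 4.18], [0, 3.07], [-2.55, 2.55]. Speed limits (rad/s): [2.22, 2.22, 2.57, 3.14, 3.14, 3.14].

INTERFACE

Orientations are given as [roll, pitch, yaw] about the fixed x, y, z axes, in that order (R = Rz(yaw) Ry(pitch) Rx(roll)).
In Python, from station import ctrl gives the robot as it stands. The module is installed in compiled form; this text tells all that it offers.
- The arm moves only by the shell command python3 -m creep 'ROWS' [FORCE]. ROWS is a JSON object of lists of equal length, an entry for each row: "translation": the shift along the world's x, y, z in mm, a list of three; "yaw": the turn about the world's z in rad; "gripper": the closure in counts, from 0 (fully open) to 255 (shut). A call has 1 to 5 rows; each row is the pose to reach, as a shift and turn from the pose measured when the call began; what a row does not reach only later rows make up. A row lasts 1/12 s, in which the tool goes at most 41.7 mm and 7.16 degrees, less where a joint would pass 70% of its speed; a pose out of reach is approached as far as the arm can. A call with a gripper value outside its range is refused whole. The fingers move at their own pace and stop on an object; FORCE is the grip in N (left out, the last holds). Time passes only in rows, so rows that repeat a pose let the fingers close. It gives the time, the measured TCP pose, the force and the opening at its end, in the units of the state.
- ctrl.get_obs(): the state, without advancing time (a new reading comes with each control period).
- ctrl.camera(name): name is "scene" or "top"; returns a dict with "pixels" (400x640x3 uint8, red, green, blue), "depth" (400x640 float32, m along the optical axis (not along the pixel's ray), 0 where there is no reading), "fx", "fy", "cx", "cy" (pixels), "R" (3x3) and "t" (3): a world point X has camera coordinates R X + t. Camera axes: x right, y down, z forward; pixel columns grow to the right and rows downward; lengths in m; the calibration is good to about 2 mm. A picture is of the moment at which its call begins.
- ctrl.hand_in(): hands the job in, once; it reports no verdict.
The state is a dict: "time_s": time; "qpos": joint angles; "joint_vel": joint speeds; "tau": joint torques, N m; "ee_pos": TCP position; "eef_rot": TCP orientation; "force": force on the tool from outside, world axes, zero at the start; "moment": the same for the moment, N m; "grip_width": finger opening in m.
Only numpy, scipy, OpenCV 4.12 (cv2) and the standard library are available. Lean on these libraries where they do the work, as an engineer would, in place of code of your own. Each camera call takes 0.05 s, during which the arm holds its last target. There are 200 camera calls.

TASK

Clear the cutting table: put the two thread cones, the two thread reels and the pattern weight back in the wooden stock trays, each in the tray that already holds its own kind, cones and reels standing upright and the weight flat on the tray's floor. Set each one down without dropping it, let go, and leave the mug and the tape measure where they are.

Things in the scene. Friction and masses are not known exactly. Their poses are not given: they have to be found in the camera images.
- cone_rust: rust-orange overlocker thread cone standing on the table: foot 54 mm across, tapering evenly to 38 mm at 78 mm height, then a white core 20 mm across up to 88 mm; about 90 g. Origin: centre of its foot; z up along its axis. Round: grip it from any side, for instance 60 mm above its foot where it is about 42 mm across
- cone_blue: blue overlocker thread cone standing on the table: foot 54 mm across, tapering evenly to 38 mm at 78 mm height, then a white core 20 mm across up to 88 mm; about 90 g. Origin: centre of its foot; z up along its axis. Round: grip it from any side, for instance 60 mm above its foot where it is about 42 mm across
- reel_green: green sewing thread reel standing on the table: a cylinder 31 mm across and 58 mm tall, white end flanges, a disc of its own colour on top; about 40 g. Origin: centre of its lower end; z up along its axis. Round: grip it from any side, for instance 38 mm above its lower end
- reel_yellow: yellow sewing thread reel standing on the table: a cylinder 31 mm across and 58 mm tall, white end flanges, a disc of its own colour on top; about 40 g. Origin: centre of its lower end; z up along its axis. Round: grip it from any side, for instance 38 mm above its lower end
- weight: dark cast-iron pattern weight: bar 90 mm (x) by 36 (y), 18 high, about 0.46 kg, with a steel bail handle on top: a round rod 9 mm thick, its level part 52 mm long along x, centre line 46 mm above the underside, 23 mm clear above the bar, a leg at each end. Origin: centre of its underside; x along bar and handle, z up. Lift by the handle, pinched across y
- tray_cones: open plywood tray, fixed; 220 mm (x) by 130 (y), 34 high, walls and floor 4 mm thick. Origin: centre of its underside; +x away from the robot, where its stock stands fast: two cones (cream, black) like the loose ones, centred at x = 72 mm, y = -30 and 30 mm, top 92 mm above the table. Floor free from x = -106 to 44 mm, y = -61 to 61 mm
- tray_reels: open plywood tray, fixed; 220 mm (x) by 130 (y), 34 high, walls and floor 4 mm thick. Origin: centre of its underside; +x away from the robot, where its stock stands fast: three reels (cream, black, grey) like the loose ones, centred at x = 82 mm, y = -40, 0 and 40 mm, top 62 mm above the table. Floor free from x = -106 to 65 mm, y = -61 to 61 mm
- tray_weights: open plywood tray, fixed; 220 mm (x) by 130 (y), 34 high, walls and floor 4 mm thick. Origin: centre of its underside; +x away from the robot, where its stock stands fast: two weights like the loose one, across the tray, centred at x = 42 and 84 mm, y = 0, handles' top 55 mm above the table. Floor free from x = -106 to 23 mm, y = -61 to 61 mm
- mug: pale green mug standing on the table, 76 mm across at the rim, 90 mm tall, its handle on its +y side reaching about 70 mm from the axis; to be left alone. Origin: centre of its underside
- tape_measure: white round tape-measure case with a red disc on top, 52 mm across, 17 mm high, lying flat on the table; to be left alone. Origin: centre of its underside

How it is judged:
By the outcome, as a careful person would: the job done as asked, in the order asked, and still so for the second after the job is handed in, with the robot touching nothing.
It also fails if it takes over 120 s, if anything falls off the work surface, if the arm or the gripper's body presses on something with over 40 N, if the wrist force passes 120 N, or if a joint passes its speed limit or range.

## Working session

There is one attempt and no reset: what is moved stays moved. The work goes in short steps, Python scripts to look and compute and a shell command to move; the robot and the scene stay as the last step left them, time stands still between calls to the robot, and variables do not carry over. Pictures are saved under pics/ and viewed, about 12 in all and at most 16, crops included, and the job is handed in when it is done.

```bash
mkdir -p pics; cat > h.py <<'E'
import numpy as np, cv2
from station import ctrl
def shot(n,f=None):
    c=ctrl.camera(n)
    if f: cv2.imwrite('pics/'+f,cv2.cvtColor(c['pixels'],cv2.COLOR_RGB2BGR))
    return c
def cloud(c):
    v,u=np.mgrid[0:400,0:640]; d=c['depth']
    P=np.stack([(u-c['cx'])/c['fx']*d,(v-c['cy'])/c['fy']*d,d],-1)
    return (P-c['t'])@c['R']
def ray(c,u,v,z):
    o=-c['R'].T@c['t']; r=c['R'].T@np.array([(u-c['cx'])/c['fx'],(v-c['cy'])/c['fy'],1])
    return o+r*(z-o[2])/r[2]
E
python3 - <<'E'
from h import *
for n in('top','scene'):
    c=shot(n,n+'0.png'); print(n,-c['R'].T@c['t'],c['R'][2],c['fx'])
    np.savez('/tmp/'+n,**c)
o=ctrl.get_obs(); print(o)
E
```

```text
top [ 0.42315466 -0.00729086  0.89140945] [ 0.13870417  0.00843282 -0.99029796] 365.2780203430206
scene [ 1.23234888 -0.01005693  0.49910454] [-0.81873968  0.02712993 -0.57352358] 374.20017058796054
{'time_s': 0.1, 'qpos': array([ 1.24036906e+00,  3.00432759e-01,  1.52148378e+00, -5.62673947e-06,
        1.32071498e+00, -6.65679303e-02]), 'joint_vel': array([ 0.00039302, -0.00065483, -0.00072   ,  0.00083651, -0.00025251,
       -0.00019494]), 'tau': array([ 8.53173078e-04, -5.32644475e+01, -3.53285444e+01,  7.09688198e-02,
        2.32526445e-02, -5.02803039e-05]), 'ee_pos': array([0.14336466, 0.53077296, 0.22394851]), 'eef_rot': array([-3.14055572e+00, -6.36659753e-05,  2.87773468e+00]), 'force': array([ 0.73676588,  0.62905647, -0.52595738]), 'moment': array([-0.07316696,  0.03402699, -0.00711142]), 'grip_width': 0.09394536471865346}
```

View pics/top0.png

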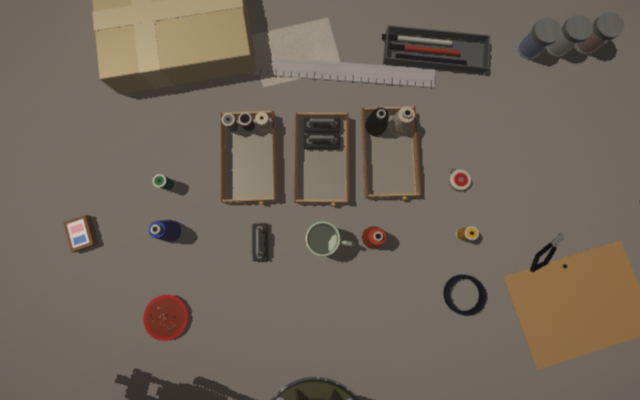

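View pics/scene0.png

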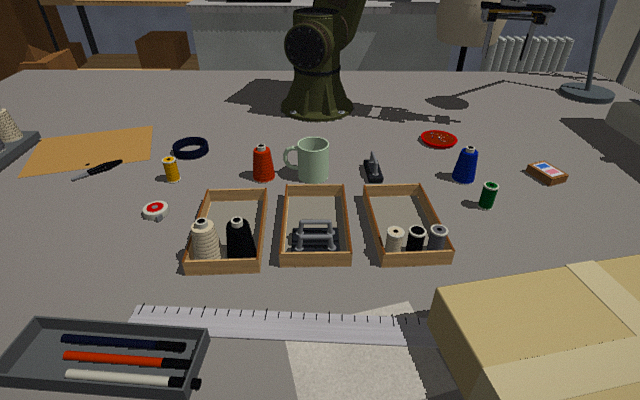

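The top view (up = +x, left = +y) shows:
- **Loose items:** green reel (160,182), blue cone (160,231), weight (261,242), rust cone (374,237), yellow reel (470,233).
- **To be left alone:** mug (323,239) with its handle pointing right, and tape measure (460,180).
- **Trays, left to right:** reels (248,158), weights (322,158), cones (391,153).

Next I'll measure positions.

```bash
cat > m.py <<'E'
from h import *
def meas(wins,c):
    W=cloud(c)
    for k,(u0,v0,u1,v1,z0,z1) in wins.items():
        p=W[v0:v1,u0:u1].reshape(-1,3); p=p[(p[:,2]>z0)&(p[:,2]<z1)]
        if len(p)<3: print(k,len(p)); continue
        (cx,cy),s,a=cv2.minAreaRect((p[:,:2]*1000).astype(np.float32))
        print(k,len(p),'mean',(p.mean(0)*1000).round(1),'rect',np.round([cx,cy,*s,a],1))
W0={'green':(145,165,185,200,.05,.065),'blue':(140,212,190,250,.08,.095),'rust':(355,220,395,255,.08,.095),
'yellow':(450,220,490,248,.05,.065),'weight_h':(245,215,280,270,.035,.06),'weight':(245,215,280,270,.008,.06),
'tr':(212,100,280,210,.026,.04),'tw':(287,100,354,210,.026,.04),'tc':(355,95,425,205,.026,.04),
'mug':(300,215,360,265,.07,.1),'tape':(445,165,475,195,.01,.03)}
if __name__=='__main__':
    c=np.load('/tmp/top.npz'); meas(W0,c)
    for k,u,v,z in[('green',159.5,181,.058),('blue',155.5,230,.088),('rust',378,237,.088),('yellow',472,233,.058)]: print(k,(ray(c,u,v,z)*1000).round(1))
    p=c['pixels']; b=cv2.cvtColor(np.hstack([cv2.resize(p[y:y+60,x:x+60],None,fx=4,fy=4,interpolation=0) for x,y in[(135,160),(135,205)]]+[cv2.resize(p[y:y+60,x:x+60],None,fx=4,fy=4,interpolation=0) for x,y in[(232,215)]]),cv2.COLOR_RGB2BGR)
    b2=cv2.cvtColor(np.hstack([cv2.resize(p[y:y+60,x:x+60],None,fx=4,fy=4,interpolation=0) for x,y in[(345,210),(440,205),(430,150)]]),cv2.COLOR_RGB2BGR)
    cv2.imwrite('pics/crops.png',np.vstack([b,b2]))
E
python3 m.py
```

```text
green 147 mean [574.8 367.4  57.2] rect [575.1 368.3  29.7  29.9  64.4]
blue 83 mean [460.6 354.5  86.3] rect [460.1 354.9  21.   31.1   5.4]
rust 67 mean [ 450.3 -134.2   86.8] rect [ 450.7 -134.4   17.9   17.5   90. ]
yellow 157 mean [ 459.9 -351.    56.6] rect [ 460.3 -350.9   30.3   30.1   42.7]
weight_h 111 mean [435.6 135.5  48.3] rect [435.9 135.5  59.7   8.1   2.1]
weight 568 mean [435.1 134.   23.4] rect [435.6 134.9  88.4  34.8   2.2]
tr 671 mean [644.2 171.4  32.6] rect [643.1 168.9 222.  130.1   2.8]
tw 622 mean [648.9 -11.3  32.4] rect [642.4  -9.2 128.9 221.4  89.9]
tc 706 mean [ 661.5 -177.4   32.3] rect [ 654.2 -177.7  228.1  131.1    2. ]
mug 268 mean [442.8 -23.3  85.2] rect [437.5 -20.2  91.1  74.3  46.5]
tape 365 mean [ 591.1 -346.4   15.6] rect [ 590.7 -347.7   50.5   50.    70.6]
green [572.  366.7  58. ]
blue [457.2 354.4  88. ]
rust [ 446.3 -134.1   88. ]
yellow [ 458.1 -351.6   58. ]
```

View pics/crops.png

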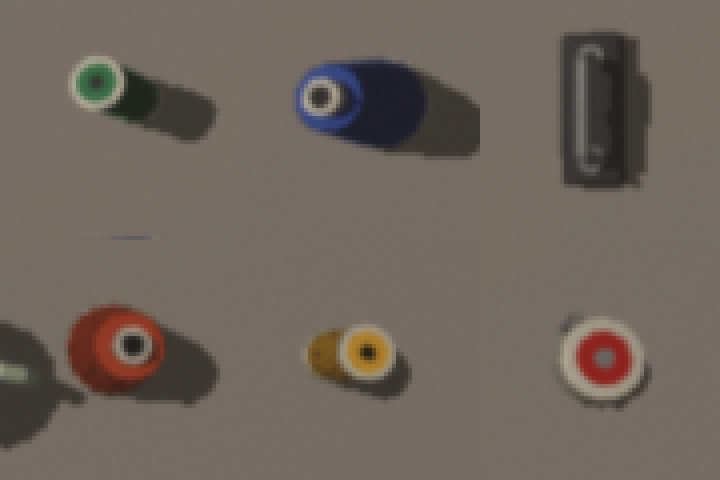

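The crops show the core and flange rings clearly: blue core at about (155,229.5), rust core at (378,236), and the weight lying along world x. I'll use jaws along x (yaw 90°) for the cones and reels. The first move is to above the blue cone at (459.5, 355).

```bash
python3 -m creep '{"translation":[[32,-18,0],[63,-35,0],[95,-53,0],[126,-70,0],[158,-88,0]],"yaw":[-0.12,-0.24,-0.36,-0.48,-0.6],"gripper":[40,80,80,80,80]}' 20
python3 -m creep '{"translation":[[32,-18,0],[63,-35,0],[95,-53,0],[126,-70,0],[158,-88,0]],"yaw":[-0.12,-0.24,-0.36,-0.48,-0.6],"gripper":[80,80,80,80,80]}'
python3 - <<'E'
from h import *
for n,y in(('top',.033),):
    c=np.load('/tmp/top.npz'); W=cloud(c)
    # inner tray edges of tray_cones from rim points near the robot end
    for nm,(u0,v0,u1,v1) in {'tc_near':(355,170,425,205),'tr_near':(212,170,280,210),'tw_near':(287,170,354,210)}.items():
        p=W[v0:v1,u0:u1].reshape(-1,3); p=p[(p[:,2]>.028)&(p[:,2]<.038)]
        print(nm,(np.percentile(p[:,0],[1,10])*1000).round(), (np.percentile(p[:,1],[1,99])*1000).round(), (np.median(p[p[:,0]<p[:,0].min()+.006],0)*1000).round(1))
E
```

```text
time_s: 0.52
ee_pos: [0.3025, 0.4417, 0.2237]
eef_rot: [-3.14, -0.0, 2.272]
force: [0.4, 1.0, 0.4]
grip_width: 0.066
time_s: 0.93
ee_pos: [0.4617, 0.3525, 0.2235]
eef_rot: [-3.14, 0.0, 1.666]
force: [1.1, 0.0, 0.6]
grip_width: 0.0643
tc_near [547. 547.] [-245. -114.] [ 549.7 -173.5   32.6]
tr_near [532. 534.] [100. 231.] [534.8 176.6  33. ]
tw_near [532. 533.] [-73.  55.] [534.1  -6.8  32.5]
```

```bash
python3 -m creep '{"translation":[[-2,2.5,-38],[-2,2.5,-76],[-2,2.5,-110],[-2,2.5,-140],[-2,2.5,-162]],"yaw":[-0.095,-0.095,-0.095,-0.095,-0.095],"gripper":[80,80,80,80,80]}'
python3 -m creep '{"translation":[[0,0,0],[0,0,0],[0,0,0],[0,0,0],[0,0,0]],"yaw":[0,0,0,0,0],"gripper":[200,200,200,200,200]}' 20
python3 -m creep '{"translation":[[0,0,0],[0,0,10],[0,0,45],[0,0,85],[0,0,125]],"yaw":[0,0,0,0,0],"gripper":[200,200,200,200,200]}'
python3 -c "
from h import *
shot('scene','s1.png')"
```

```text
time_s: 1.35
ee_pos: [0.4587, 0.3542, 0.0583]
eef_rot: [-3.137, 0.002, 1.571]
force: [0.7, -0.2, 0.6]
grip_width: 0.0646
time_s: 1.77
ee_pos: [0.4593, 0.3546, 0.0599]
eef_rot: [-3.139, 0.001, 1.571]
force: [0.5, 0.8, 0.6]
grip_width: 0.0443
time_s: 2.18
ee_pos: [0.4589, 0.3544, 0.1873]
eef_rot: [-3.139, 0.001, 1.571]
force: [0.6, 0.2, -0.7]
grip_width: 0.0445
```

View pics/s1.png

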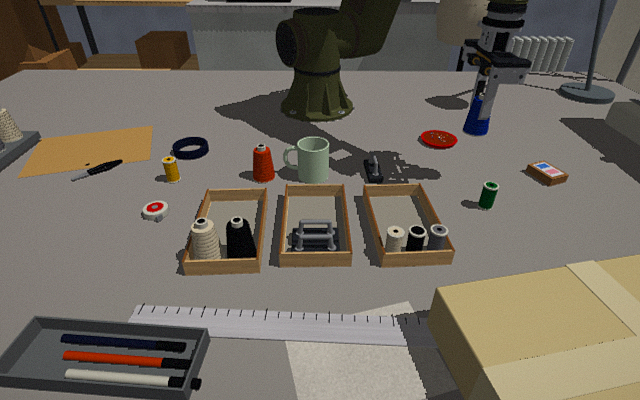

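The blue cone is held upright at (478,115), and nothing else has moved. I'll carry it to the cones tray, aiming at about (625, -150).

```bash
python3 -m creep '{"translation":[[8,-24,0],[19,-58,0],[31,-95,0],[43,-132,0],[55,-168,0]],"yaw":[0,0,0,0,0],"gripper":[200,200,200,200,200]}'
python3 -m creep '{"translation":[[12,-36,0],[23,-70,0],[34,-104,0],[45,-138,0],[55,-169,0]],"yaw":[0,0,0,0,0],"gripper":[200,200,200,200,200]}'
python3 -m creep '{"translation":[[12,-36,0],[24,-72,0],[36,-108,0],[47,-140,0],[55,-166,0]],"yaw":[0,0,0,0,0],"gripper":[200,200,200,200,200]}'
python3 -m creep '{"translation":[[0,0,0],[0,0,-5],[0,0,-15],[0,0,-35],[0,0,-60]],"yaw":[0,0,0,0,0],"gripper":[200,200,200,200,200]}'
python3 -c "
from h import *
shot('top','s2.png')
shot('scene','s2s.png')
a=cv2.imread('pics/s2.png')[90:250,330:490];b=cv2.imread('pics/s2s.png')[120:280,150:310]
cv2.imwrite('pics/s2.png',cv2.resize(np.hstack([a,b]),None,fx=2.4,fy=2.4))"
```

```text
time_s: 2.65
ee_pos: [0.5163, 0.1863, 0.1974]
eef_rot: [3.134, -0.006, 1.572]
force: [-0.4, 1.1, -0.7]
grip_width: 0.0443
time_s: 3.07
ee_pos: [0.5717, 0.0152, 0.1984]
eef_rot: [3.132, -0.006, 1.571]
force: [-0.1, 0.5, -0.4]
grip_width: 0.0442
time_s: 3.48
ee_pos: [0.627, -0.1534, 0.1993]
eef_rot: [3.131, -0.006, 1.57]
force: [0.7, 0.5, -0.3]
grip_width: 0.0446
time_s: 3.9
ee_pos: [0.6273, -0.152, 0.1396]
eef_rot: [3.129, -0.005, 1.572]
force: [0.2, -0.3, -0.6]
grip_width: 0.0444
```

View pics/s2.png

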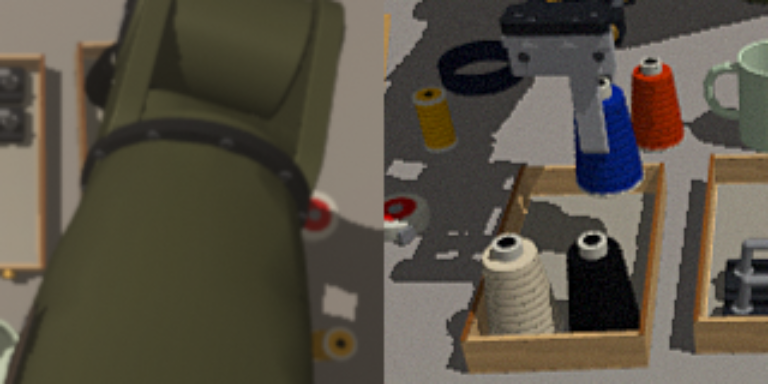

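The scene crop shows the blue cone upright over the right half of the cones tray, clear of the stock cones. The top view is blocked by the arm. Lowering now.

```bash
python3 -m creep '{"translation":[[-1,1,-20],[-2,1,-40],[-2,1,-55],[-2,1,-65],[-2,1,-69]],"yaw":[0,0,0,0,0],"gripper":[200,200,200,200,200]}'
python3 -m creep '{"translation":[[0,0,-1],[0,0,-2],[0,0,-3],[0,0,-4],[0,0,-5]],"yaw":[0,0,0,0,0],"gripper":[200,200,200,200,200]}'
python3 -c "
from h import *
o=ctrl.get_obs();print(o['ee_pos'],o['force'])
c=shot('scene','s3.png');P=cloud(c);h=cv2.cvtColor(c['pixels'],cv2.COLOR_RGB2HSV)
m=cv2.inRange(h,(105,140,50),(128,255,255))>0; m[:, :150]=0;m[:,320:]=0;m[300:]=0
p=P[m];p=p[(p[:,0]<.75)&(p[:,0]>.5)];print(len(p),np.percentile(p,[1,50,99],axis=0).round(4))
"
```

```text
time_s: 4.42
ee_pos: [0.6229, -0.1496, 0.0655]
eef_rot: [3.139, -0.008, 1.573]
force: [0.8, 0.3, -1.1]
grip_width: 0.0444
time_s: 4.83
ee_pos: [0.6242, -0.1496, 0.0633]
eef_rot: [3.135, -0.007, 1.573]
force: [-1.8, 1.8, 17.2]
grip_width: 0.0446
[ 0.62415201 -0.14960202  0.06331387] [-1.84143762  1.83497305 17.21974357]
452 [[ 0.6167 -0.1694  0.0092]
 [ 0.6409 -0.1334  0.0435]
 [ 0.6509 -0.1223  0.083 ]]
```

Contact at 63.3 mm with 17 N upward. Releasing and going up, then over to rust (449, -134).

```bash
python3 -m creep '{"translation":[[0,0,0.5],[0,0,0.5],[0,0,0.5],[0,0,0.5],[0,0,0.5]],"yaw":[0,0,0,0,0],"gripper":[180,140,110,85,85]}'
python3 -m creep '{"translation":[[0,0,0],[0,0,15],[0,0,55],[0,0,95],[0,0,135]],"yaw":[0,0,0,0,0],"gripper":[80,80,80,80,80]}'
python3 -m creep '{"translation":[[-35,4,0],[-73,6,0],[-110,10,0],[-145,13,0],[-174,15,0]],"yaw":[0,0,0,0,0],"gripper":[80,80,80,80,80]}'
python3 -c "
from h import *
shot('top','s4.png')
shot('scene','s4s.png')
a=cv2.imread('pics/s4.png')[90:250,330:490];b=cv2.imread('pics/s4s.png')[120:280,150:310]
cv2.imwrite('pics/s4.png',cv2.resize(np.hstack([a,b]),None,fx=2.4,fy=2.4))"
```

```text
time_s: 5.3
ee_pos: [0.6241, -0.1497, 0.0637]
eef_rot: [3.135, -0.007, 1.573]
force: [0.3, -0.8, -0.5]
grip_width: 0.0608
time_s: 5.72
ee_pos: [0.6238, -0.1496, 0.2001]
eef_rot: [3.136, -0.008, 1.573]
force: [0.6, -0.1, 0.8]
grip_width: 0.0645
time_s: 6.13
ee_pos: [0.4475, -0.1342, 0.1999]
eef_rot: [3.136, -0.008, 1.573]
force: [0.5, 0.4, 0.0]
grip_width: 0.0645
```

View pics/s4.png

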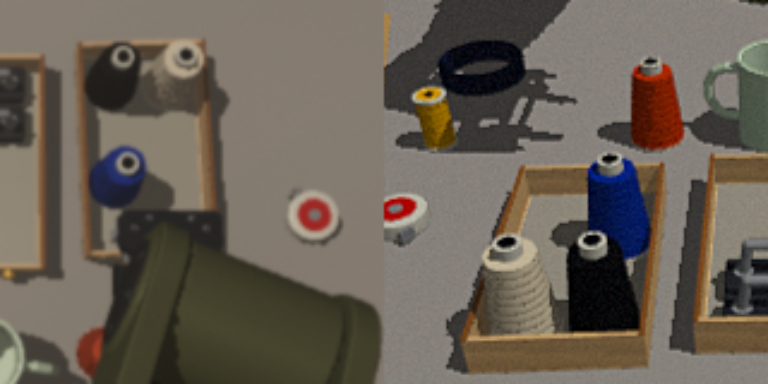

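The blue cone stands upright in its tray, clear of the walls. Rust is untouched below the gripper, so I'm descending.

```bash
python3 -m creep '{"translation":[[1.5,0,-35],[1.5,0,-70],[1.5,0,-100],[1.5,0,-125],[1.5,0,-139]],"yaw":[0,0,0,0,0],"gripper":[80,80,80,80,80]}'
python3 -m creep '{"translation":[[0,0,0],[0,0,0],[0,0,0],[0,0,0],[0,0,0]],"yaw":[0,0,0,0,0],"gripper":[200,200,200,200,200]}' 20
python3 -m creep '{"translation":[[0,0,0],[0,0,10],[0,0,45],[0,0,85],[0,0,125]],"yaw":[0,0,0,0,0],"gripper":[200,200,200,200,200]}'
```

```text
time_s: 6.65
ee_pos: [0.4479, -0.1339, 0.0587]
eef_rot: [3.139, -0.009, 1.572]
force: [0.1, 0.2, 0.5]
grip_width: 0.0646
time_s: 7.07
ee_pos: [0.4485, -0.1341, 0.0597]
eef_rot: [3.137, -0.008, 1.572]
force: [1.4, 0.2, 0.8]
grip_width: 0.0447
time_s: 7.48
ee_pos: [0.4479, -0.1339, 0.187]
eef_rot: [3.138, -0.008, 1.572]
force: [0.7, -0.0, -0.5]
grip_width: 0.0444
```

```bash
python3 -m creep '{"translation":[[23,-10,0],[60,-28,0],[97,-45,0],[130,-60,0],[156,-73,0]],"yaw":[0,0,0,0,0],"gripper":[200,200,200,200,200]}'
python3 -m creep '{"translation":[[0,0,0],[0,0,-10],[0,0,-30],[0,0,-60],[0,0,-85]],"yaw":[0,0,0,0,0],"gripper":[200,200,200,200,200]}'
python3 -c "
from h import *
shot('scene','s5.png')
b=cv2.imread('pics/s5.png')[100:280,140:340]
cv2.imwrite('pics/s5.png',cv2.resize(b,None,fx=3,fy=3))"
```

```text
time_s: 7.9
ee_pos: [0.6056, -0.2077, 0.1879]
eef_rot: [3.137, -0.008, 1.572]
force: [-0.6, 0.5, -0.6]
grip_width: 0.0441
time_s: 8.32
ee_pos: [0.6045, -0.2071, 0.102]
eef_rot: [3.137, -0.008, 1.572]
force: [0.8, 0.4, -1.3]
grip_width: 0.0443
```

View pics/s5.png

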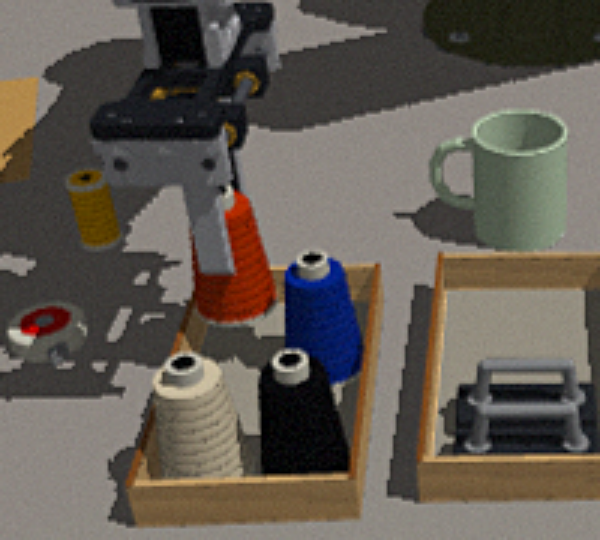

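Rust is upright over the left half of the tray, beside blue. Computed clearances are about 6 mm to both the wall and blue. Lowering.

```bash
python3 -m creep '{"translation":[[0,0,-12],[0,0,-23],[0,0,-30],[0,0,-34],[0,0,-36]],"yaw":[0,0,0,0,0],"gripper":[200,200,200,200,200]}'
python3 -m creep '{"translation":[[0,0,-1],[0,0,-1.5],[0,0,-2],[0,0,-2.5],[0,0,-2.5]],"yaw":[0,0,0,0,0],"gripper":[200,200,200,200,200]}'
```

```text
time_s: 8.78
ee_pos: [0.6025, -0.2064, 0.063]
eef_rot: [-3.14, -0.01, 1.572]
force: [-15.3, 4.8, 30.7]
grip_width: 0.0445
time_s: 9.2
ee_pos: [0.6033, -0.2066, 0.0631]
eef_rot: [3.141, -0.009, 1.572]
force: [-5.0, 1.9, 16.9]
grip_width: 0.0444
```

On the floor. Releasing, then on to yellow (459.5, -351).

```bash
python3 -m creep '{"translation":[[0,0,0.5],[0,0,0.5],[0,0,0.5],[0,0,0.5],[0,0,0.5]],"yaw":[0,0,0,0,0],"gripper":[180,140,110,85,85]}'
python3 -m creep '{"translation":[[0,0,0],[0,0,15],[0,0,50],[0,0,85],[0,0,115]],"yaw":[0,0,0,0,0],"gripper":[80,80,80,80,80]}'
python3 -m creep '{"translation":[[-25,-25,0],[-53,-53,0],[-82,-82,0],[-110,-110,0],[-138,-138,0]],"yaw":[0,0,0,0,0],"gripper":[90,100,100,100,100]}'
python3 -c "
from h import *
c=shot('top','s6.png');W=cloud(c)
from m import meas
meas({'blue':(350,140,420,200,.082,.1)},c)
shot('scene','s6s.png')
b=cv2.imread('pics/s6s.png')[100:280,140:340]
a=cv2.imread('pics/s6.png')[80:260,340:540]
cv2.imwrite('pics/s6.png',cv2.resize(np.hstack([a,b]),None,fx=2,fy=2))"
```

```text
time_s: 9.62
ee_pos: [0.6032, -0.2066, 0.0634]
eef_rot: [3.141, -0.009, 1.572]
force: [-0.2, 1.0, -0.4]
grip_width: 0.0608
time_s: 10.03
ee_pos: [0.6032, -0.2066, 0.1805]
eef_rot: [3.14, -0.009, 1.572]
force: [0.8, 0.0, -0.5]
grip_width: 0.0646
time_s: 10.45
ee_pos: [0.4637, -0.3456, 0.1805]
eef_rot: [3.14, -0.009, 1.572]
force: [0.5, -0.5, -1.0]
grip_width: 0.057
blue 172 mean [ 613.5 -177.3   88.8] rect [ 614.3 -175.2   93.7   33.7   70.1]
```

View pics/s6.png

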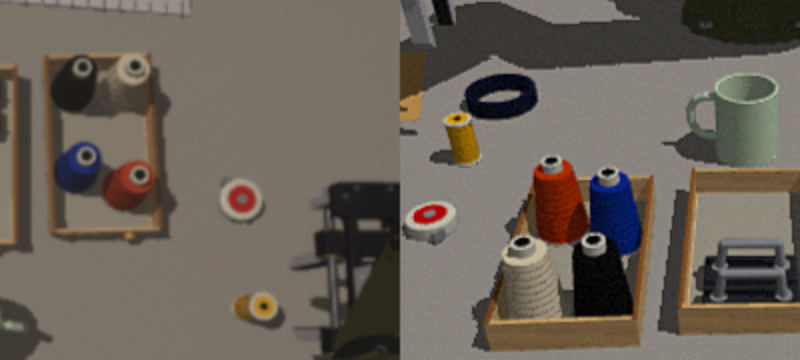

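Both cones stand upright in the tray (blue at about (623,-150), rust at about (603,-207)), and tape and mug are unmoved. Grasping yellow at 40 mm.

```bash
python3 -m creep '{"translation":[[-4,-5.5,-35],[-4,-5.5,-70],[-4,-5.5,-100],[-4,-5.5,-125],[-4,-5.5,-139]],"yaw":[0,0,0,0,0],"gripper":[100,100,100,100,100]}'
python3 -m creep '{"translation":[[0,0,0],[0,0,0],[0,0,0],[0,0,0],[0,0,0]],"yaw":[0,0,0,0,0],"gripper":[220,220,220,220,220]}' 15
python3 -m creep '{"translation":[[0,0,0],[0,0,10],[0,0,45],[0,0,85],[0,0,125]],"yaw":[0,0,0,0,0],"gripper":[220,220,220,220,220]}'
```

```text
time_s: 10.97
ee_pos: [0.4573, -0.3522, 0.0383]
eef_rot: [-3.14, -0.011, 1.568]
force: [-0.3, -1.3, -0.2]
grip_width: 0.0568
time_s: 11.38
ee_pos: [0.4579, -0.3526, 0.0397]
eef_rot: [-3.141, -0.009, 1.568]
force: [0.9, 0.8, 3.2]
grip_width: 0.0302
time_s: 11.8
ee_pos: [0.4575, -0.3523, 0.1669]
eef_rot: [-3.141, -0.01, 1.568]
force: [0.3, -0.2, -0.7]
grip_width: 0.0308
```

```bash
python3 -m creep '{"translation":[[8,25,0],[18,58,0],[29,92,0],[41,128,0],[52,165,0]],"yaw":[0,0,0,0,0],"gripper":[220,220,220,220,220]}'
python3 -m creep '{"translation":[[11,35,0],[22,69,0],[33,103,0],[43,136,0],[52,165,0]],"yaw":[0,0,0,0,0],"gripper":[220,220,220,220,220]}'
python3 -m creep '{"translation":[[11,35,0],[22,70,0],[34,107,0],[44,140,0],[52,164,0]],"yaw":[0,0,0,0,0],"gripper":[220,220,220,220,220]}'
python3 -m creep '{"translation":[[0,0,0],[0,0,-5],[0,0,-20],[0,0,-45],[0,0,-70]],"yaw":[0,0,0,0,0],"gripper":[220,220,220,220,220]}'
python3 -c "
from h import *
shot('scene','s7.png')
b=cv2.imread('pics/s7.png')[100:290,320:520]
cv2.imwrite('pics/s7.png',cv2.resize(b,None,fx=2.5,fy=2.5))"
```

```text
time_s: 12.22
ee_pos: [0.5097, -0.1859, 0.1681]
eef_rot: [3.141, -0.009, 1.567]
force: [0.9, -0.9, -0.7]
grip_width: 0.0308
time_s: 12.63
ee_pos: [0.562, -0.0187, 0.1693]
eef_rot: [3.14, -0.009, 1.568]
force: [0.5, -1.1, -1.6]
grip_width: 0.0309
time_s: 13.05
ee_pos: [0.6142, 0.1482, 0.1704]
eef_rot: [3.139, -0.01, 1.569]
force: [-0.3, 0.7, 0.1]
grip_width: 0.0305
time_s: 13.47
ee_pos: [0.6143, 0.1469, 0.1005]
eef_rot: [3.138, -0.01, 1.568]
force: [-1.0, -0.0, -0.3]
grip_width: 0.0303
```

View pics/s7.png

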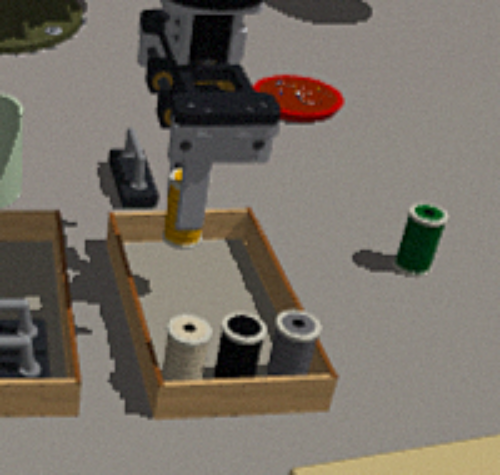

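The yellow reel is upright over the tray's left side, clear of the walls. Lowering.

```bash
python3 -m creep '{"translation":[[0,0,-18],[0,0,-34],[0,0,-46],[0,0,-52],[0,0,-54]],"yaw":[0,0,0,0,0],"gripper":[220,220,220,220,220]}'
python3 -m creep '{"translation":[[0,0,-0.5],[0,0,-1],[0,0,-2],[0,0,-2.5],[0,0,-3]],"yaw":[0,0,0,0,0],"gripper":[220,220,220,220,220]}'
```

```text
time_s: 13.93
ee_pos: [0.6119, 0.1457, 0.0417]
eef_rot: [-3.137, -0.008, 1.567]
force: [-10.5, -3.3, 19.5]
grip_width: 0.0307
time_s: 14.35
ee_pos: [0.6126, 0.1455, 0.0413]
eef_rot: [-3.139, -0.008, 1.567]
force: [-8.9, -2.2, 20.1]
grip_width: 0.0307
```

```bash
python3 -m creep '{"translation":[[0,0,1],[0,0,1],[0,0,1],[0,0,1],[0,0,1]],"yaw":[0,0,0,0,0],"gripper":[200,160,120,105,105]}'
python3 -m creep '{"translation":[[0,0,0],[0,0,15],[0,0,50],[0,0,85],[0,0,120]],"yaw":[0,0,0,0,0],"gripper":[100,100,100,100,100]}'
python3 -m creep '{"translation":[[-5,30,0],[-12,68,0],[-19,106,0],[-25,144,0],[-31,178,0]],"yaw":[0,0,0,0,0],"gripper":[100,100,100,100,100]}'
python3 -m creep '{"translation":[[-4,22,0],[-7,40,0],[-7,40,0],[-7,40,-10],[-7,40,-35]],"yaw":[0,0,0,0,0],"gripper":[100,100,100,100,100]}'
python3 -c "
from h import *
from m import meas
c=shot('top','s8.png');meas({'yellow':(235,150,285,210,.05,.07)},c)
shot('scene','s8s.png')
b=cv2.imread('pics/s8s.png')[100:290,320:520]
a=cv2.imread('pics/s8.png')[90:280,130:330]
cv2.imwrite('pics/s8.png',cv2.resize(np.hstack([a,b]),None,fx=2,fy=2))"
```

```text
time_s: 14.77
ee_pos: [0.6125, 0.1455, 0.0421]
eef_rot: [-3.139, -0.008, 1.567]
force: [-0.3, -0.6, 0.4]
grip_width: 0.0516
time_s: 15.18
ee_pos: [0.6122, 0.1454, 0.1632]
eef_rot: [-3.138, -0.008, 1.567]
force: [0.5, 1.1, 0.5]
grip_width: 0.0568
time_s: 15.6
ee_pos: [0.5804, 0.3255, 0.1632]
eef_rot: [-3.138, -0.008, 1.567]
force: [0.4, -0.6, -0.3]
grip_width: 0.0571
time_s: 16.02
ee_pos: [0.5748, 0.3654, 0.1304]
eef_rot: [3.141, -0.011, 1.567]
force: [0.8, -0.6, 0.8]
grip_width: 0.0573
yellow 145 mean [613.  144.9  60.8] rect [613.5 145.3  29.1  28.5   1.3]
```

View pics/s8.png

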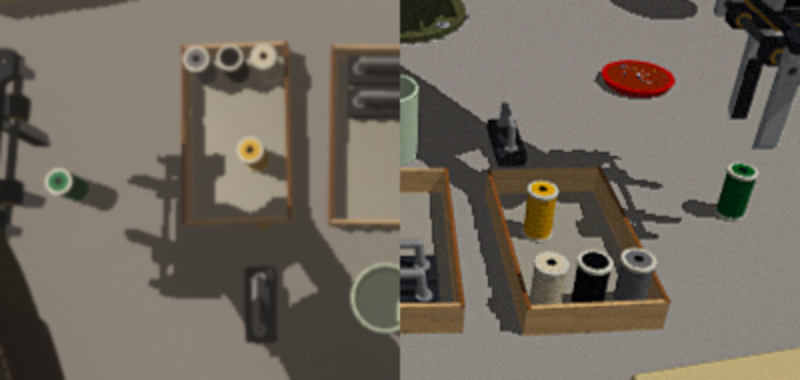

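Yellow stands upright at (613,145). Green is still at (160,182) in the top view, so I'm descending on it.

```bash
python3 -m creep '{"translation":[[0,2,-25],[0,2,-50],[0,2,-70],[0,2,-84],[0,2,-89]],"yaw":[0,0,0,0,0],"gripper":[100,100,100,100,100]}'
python3 -m creep '{"translation":[[0,0,0],[0,0,0],[0,0,0],[0,0,0],[0,0,0]],"yaw":[0,0,0,0,0],"gripper":[220,220,220,220,220]}' 15
python3 -m creep '{"translation":[[0,0,0],[0,0,10],[0,0,45],[0,0,80],[0,0,115]],"yaw":[0,0,0,0,0],"gripper":[220,220,220,220,220]}'
```

```text
time_s: 16.53
ee_pos: [0.572, 0.3643, 0.0328]
eef_rot: [-3.129, -0.003, 1.565]
force: [-1.1, 0.3, -0.7]
grip_width: 0.0572
time_s: 16.95
ee_pos: [0.5725, 0.3645, 0.034]
eef_rot: [-3.131, -0.004, 1.565]
force: [0.1, 0.3, 3.9]
grip_width: 0.0307
time_s: 17.37
ee_pos: [0.5722, 0.3644, 0.1512]
eef_rot: [-3.131, -0.004, 1.565]
force: [0.2, 0.1, -0.6]
grip_width: 0.0307
```

Held (30.7 mm opening). The grasp is 34 mm above the foot, so the floor comes at a TCP height of about 38 mm.

```bash
python3 -m creep '{"translation":[[7,-30,0],[16,-66,0],[25,-104,0],[33,-140,0],[40,-169,0]],"yaw":[0,0,0,0,0],"gripper":[220,220,220,220,220]}'
python3 -m creep '{"translation":[[0,0,0],[0,0,-10],[0,0,-30],[0,0,-55],[0,0,-75]],"yaw":[0,0,0,0,0],"gripper":[220,220,220,220,220]}'
python3 -m creep '{"translation":[[0,0,0],[0,0,-5],[0,0,-10],[0,0,-15],[0,0,-18]],"yaw":[0,0,0,0,0],"gripper":[220,220,220,220,220]}'
```

```text
time_s: 17.78
ee_pos: [0.6125, 0.193, 0.1523]
eef_rot: [-3.132, -0.004, 1.564]
force: [-0.2, -0.1, -0.6]
grip_width: 0.0309
time_s: 18.2
ee_pos: [0.6117, 0.1944, 0.0755]
eef_rot: [-3.131, -0.004, 1.566]
force: [0.6, 0.2, -1.1]
grip_width: 0.0309
time_s: 18.62
ee_pos: [0.6118, 0.1947, 0.0578]
eef_rot: [-3.132, -0.004, 1.566]
force: [-0.0, -0.2, -0.6]
grip_width: 0.0305
```

```bash
python3 -m creep '{"translation":[[0,0,-5],[0,0,-10],[0,0,-14],[0,0,-17],[0,0,-18]],"yaw":[0,0,0,0,0],"gripper":[220,220,220,220,220]}'
python3 -m creep '{"translation":[[0,0,-0.5],[0,0,-1],[0,0,-1.5],[0,0,-2],[0,0,-2]],"yaw":[0,0,0,0,0],"gripper":[220,220,220,220,220]}'
```

```text
time_s: 19.03
ee_pos: [0.6117, 0.1946, 0.0392]
eef_rot: [-3.131, -0.004, 1.566]
force: [0.4, 0.6, 0.1]
grip_width: 0.0308
time_s: 19.45
ee_pos: [0.6118, 0.1947, 0.038]
eef_rot: [-3.132, -0.004, 1.566]
force: [-3.5, -0.7, 6.3]
grip_width: 0.0309
```

Contact at 38.0 mm with 6 N. Releasing, then on to the weight (435.5, 135), turning the jaws across y.

```bash
python3 -m creep '{"translation":[[0,0,0.5],[0,0,0.5],[0,0,0.5],[0,0,0.5],[0,0,0.5]],"yaw":[0,0,0,0,0],"gripper":[200,160,120,105,105]}'
python3 -m creep '{"translation":[[0,0,0],[0,0,15],[0,0,50],[0,0,85],[0,0,125]],"yaw":[0,0,0,0,0],"gripper":[105,105,105,105,105]}'
python3 -m creep '{"translation":[[-18,-6,0],[-36,-12,0],[-54,-18,0],[-72,-24,0],[-90,-30,0]],"yaw":[0.12,0.24,0.36,0.48,0.6],"gripper":[120,140,150,150,150]}'
python3 -m creep '{"translation":[[-18,-6,0],[-36,-12,0],[-54,-18,0],[-72,-24,0],[-86,-29,0]],"yaw":[0.12,0.24,0.36,0.48,0.6],"gripper":[150,150,150,150,150]}'
python3 -m creep '{"translation":[[0,0,0],[0,0,0],[0,0,0],[0,0,0],[0,0,0]],"yaw":[0.12,0.24,0.36,0.41,0.41],"gripper":[150,150,150,150,150]}'
python3 -c "
from h import *
from m import meas
c=shot('top','s9.png');meas({'green+yellow':(215,150,285,210,.05,.07)},c)
shot('scene','s9s.png')
b=cv2.imread('pics/s9s.png')[80:270,320:520]
a=cv2.imread('pics/s9.png')[90:280,180:380]
cv2.imwrite('pics/s9.png',cv2.resize(np.hstack([a,b]),None,fx=2,fy=2))"
```

```text
time_s: 19.87
ee_pos: [0.6118, 0.1946, 0.0384]
eef_rot: [-3.132, -0.004, 1.566]
force: [-0.2, -0.1, -0.6]
grip_width: 0.0515
time_s: 20.28
ee_pos: [0.6112, 0.1945, 0.1638]
eef_rot: [-3.129, -0.004, 1.566]
force: [0.0, -0.5, 0.1]
grip_width: 0.0557
time_s: 20.7
ee_pos: [0.5202, 0.1642, 0.1638]
eef_rot: [-3.13, -0.004, 2.172]
force: [0.2, -0.6, 1.0]
grip_width: 0.0388
time_s: 21.12
ee_pos: [0.433, 0.1348, 0.1638]
eef_rot: [-3.13, -0.004, 2.778]
force: [-0.1, 0.1, -0.1]
grip_width: 0.039
time_s: 21.53
ee_pos: [0.433, 0.1348, 0.1639]
eef_rot: [-3.13, -0.003, -3.093]
force: [-0.7, 0.2, 0.7]
grip_width: 0.0386
green+yellow 293 mean [612.3 172.   60.7] rect [612.5 172.2  31.2  82.2   1.2]
```

View pics/s9.png

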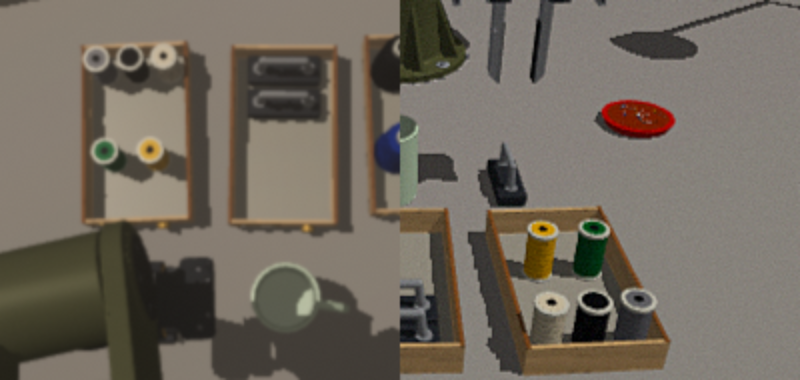

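Both reels stand upright in their tray. The jaws are over the weight, straddling its handle in y. Descending to 46 mm.

```bash
python3 -m creep '{"translation":[[2.5,0.5,-20],[2.5,0.5,-45],[2.5,0.5,-65],[2.5,0.5,-75],[2.5,0.5,-80]],"yaw":[-0.01,-0.01,-0.01,-0.01,-0.01],"gripper":[150,150,150,150,150]}'
python3 -m creep '{"translation":[[0,0,0],[0,0,-12],[0,0,-24],[0,0,-33],[0,0,-36]],"yaw":[0,0,0,0,0],"gripper":[150,150,150,150,150]}'
```

```text
time_s: 22.05
ee_pos: [0.4351, 0.1352, 0.0827]
eef_rot: [-3.129, -0.005, -3.109]
force: [-0.5, -0.2, -1.0]
grip_width: 0.0388
time_s: 22.47
ee_pos: [0.435, 0.1352, 0.0464]
eef_rot: [-3.129, -0.006, -3.109]
force: [-0.6, 0.6, 0.3]
grip_width: 0.039
```

```bash
python3 -m creep '{"translation":[[0,0,0],[0,0,0],[0,0,0],[0,0,0],[0,0,0]],"yaw":[0,0,0,0,0],"gripper":[250,250,250,250,250]}' 50
python3 -m creep '{"translation":[[0,0,0],[0,0,0],[0,0,0],[0,0,3],[0,0,6]],"yaw":[0,0,0,0,0],"gripper":[255,255,255,255,255]}'
python3 -m creep '{"translation":[[0,0,10],[0,0,30],[0,0,55],[0,0,80],[0,0,95]],"yaw":[0,0,0,0,0],"gripper":[255,255,255,255,255]}'
```

```text
time_s: 22.88
ee_pos: [0.4352, 0.1353, 0.0468]
eef_rot: [-3.129, -0.005, -3.109]
force: [-0.9, 1.4, 0.8]
grip_width: 0.0091
time_s: 23.3
ee_pos: [0.435, 0.1352, 0.0528]
eef_rot: [-3.129, -0.006, -3.109]
force: [-0.5, 0.2, -3.0]
grip_width: 0.0075
time_s: 23.72
ee_pos: [0.4355, 0.1354, 0.1509]
eef_rot: [-3.13, -0.003, -3.109]
force: [-0.1, -0.6, -4.0]
grip_width: 0.0074
```

The handle is gripped and the wrist shows the 4 N load. Carrying it to (601, -9).

```bash
python3 -m creep '{"translation":[[8,-7,0],[23,-20,0],[43,-37,0],[63,-55,0],[83,-72,0]],"yaw":[0,0,0,0,0],"gripper":[255,255,255,255,255]}'
python3 -m creep '{"translation":[[20,-17,0],[40,-34,0],[58,-50,0],[72,-63,0],[82,-71,0]],"yaw":[-0.03,-0.03,-0.03,-0.03,-0.03],"gripper":[255,255,255,255,255]}'
python3 -m creep '{"translation":[[0,0,0],[0,0,-10],[0,0,-25],[0,0,-38],[0,0,-43]],"yaw":[0,0,0,0,0],"gripper":[255,255,255,255,255]}'
python3 -c "
from h import *
shot('scene','s10.png')
b=cv2.imread('pics/s10.png')[100:290,240:440]
cv2.imwrite('pics/s10.png',cv2.resize(b,None,fx=2.5,fy=2.5))"
```

```text
time_s: 24.13
ee_pos: [0.5194, 0.0618, 0.1506]
eef_rot: [-3.13, -0.004, -3.109]
force: [-0.7, -0.3, -3.7]
grip_width: 0.0078
time_s: 24.55
ee_pos: [0.6023, -0.0114, 0.1496]
eef_rot: [-3.129, -0.005, -3.14]
force: [0.7, 0.0, -4.5]
grip_width: 0.0074
time_s: 24.97
ee_pos: [0.6006, -0.0108, 0.1038]
eef_rot: [-3.13, -0.008, -3.14]
force: [0.7, 0.9, -4.3]
grip_width: 0.0077
```

View pics/s10.png

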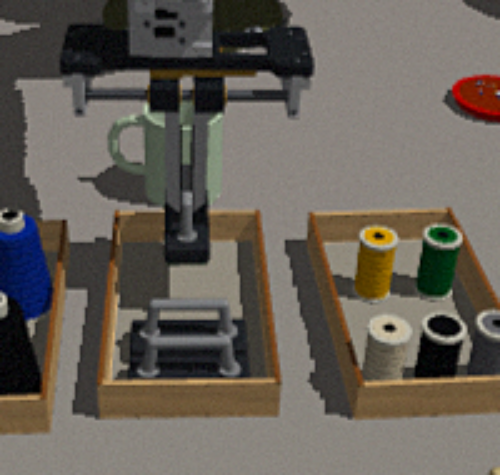

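The weight hangs level, lengthwise over the free floor. Lowering to about 50 mm.

```bash
python3 -m creep '{"translation":[[0,2,-10],[0,2,-22],[0,2,-33],[0,2,-41],[0,2,-45]],"yaw":[0,0,0,0,0],"gripper":[255,255,255,255,255]}'
python3 -m creep '{"translation":[[0,0,-2],[0,0,-4],[0,0,-5.5],[0,0,-7],[0,0,-8]],"yaw":[0,0,0,0,0],"gripper":[255,255,255,255,255]}'
```

```text
time_s: 25.43
ee_pos: [0.6002, -0.0088, 0.0572]
eef_rot: [-3.13, -0.01, -3.14]
force: [-0.2, 0.3, -3.4]
grip_width: 0.0071
time_s: 25.85
ee_pos: [0.6005, -0.0085, 0.0506]
eef_rot: [-3.13, -0.009, -3.14]
force: [-10.6, 4.1, 17.0]
grip_width: 0.0072
```

On the floor. Releasing, rising and retreating for a final look.

```bash
python3 -m creep '{"translation":[[0,0,0],[0,0,0],[0,0,0],[0,0,0],[0,0,0]],"yaw":[0,0,0,0,0],"gripper":[230,200,170,150,150]}'
python3 -m creep '{"translation":[[0,0,0],[0,0,10],[0,0,40],[0,0,80],[0,0,120]],"yaw":[0,0,0,0,0],"gripper":[150,150,150,150,150]}'
python3 -m creep '{"translation":[[-10,30,15],[-30,62,30],[-50,95,40],[-70,128,40],[-90,160,40]],"yaw":[0,0,0,0,0],"gripper":[150,150,150,150,150]}'
python3 -m creep '{"translation":[[-20,33,0],[-40,66,0],[-60,99,0],[-80,130,0],[-90,150,0]],"yaw":[0,0,0,0,0],"gripper":[150,150,150,150,150]}'
python3 -m creep '{"translation":[[0,0,0],[0,0,0],[0,0,0],[0,0,0],[0,0,0]],"yaw":[0,0,0,0,0],"gripper":[150,150,150,150,150]}'
python3 -c "
from h import *
from m import meas
c=shot('top','s11.png')
meas({'handle':(295,150,350,210,.046,.07),'bar':(298,155,346,200,.018,.028),'yg':(215,150,285,210,.05,.07),'mug':(300,215,360,265,.07,.1),'tape':(445,165,475,195,.01,.03)},c)
shot('scene','s11s.png')
a=cv2.imread('pics/s11.png')[80:280,190:490];b=cv2.imread('pics/s11s.png')[110:310,140:460]
cv2.imwrite('pics/s11.png',cv2.resize(np.hstack([a,b]),None,fx=1.29,fy=1.29))"
```

```text
time_s: 26.27
ee_pos: [0.6007, -0.0085, 0.0507]
eef_rot: [-3.13, -0.009, -3.14]
force: [-0.3, -0.2, 0.2]
grip_width: 0.0326
time_s: 26.68
ee_pos: [0.6001, -0.0085, 0.1725]
eef_rot: [-3.13, -0.01, -3.14]
force: [-0.2, -0.0, 0.2]
grip_width: 0.0388
time_s: 27.1
ee_pos: [0.5091, 0.1528, 0.2141]
eef_rot: [-3.131, -0.008, -3.14]
force: [0.3, -0.2, -0.3]
grip_width: 0.0389
time_s: 27.52
ee_pos: [0.417, 0.3051, 0.2151]
eef_rot: [-3.132, -0.007, -3.138]
force: [0.8, -0.2, 0.4]
grip_width: 0.0386
time_s: 27.93
ee_pos: [0.4177, 0.3042, 0.2152]
eef_rot: [-3.131, -0.007, -3.14]
force: [0.2, 0.8, -0.3]
grip_width: 0.0388
handle 98 mean [599.9  -7.5  52.1] rect [ 5.999e+02 -7.400e+00  5.740e+01  7.100e+00  5.000e-01]
bar 392 mean [600.   -8.   21.1] rect [ 6.008e+02 -8.800e+00  8.760e+01  3.430e+01  6.000e-01]
yg 295 mean [612.2 171.5  60.9] rect [612.7 171.8  30.7  82.    2.3]
mug 269 mean [442.7 -23.3  85.2] rect [437.5 -20.7  92.4  74.4  48.2]
tape 362 mean [ 591.  -346.6   15.5] rect [ 591.1 -347.2   49.4   50.2   68.8]
```

View pics/s11.png

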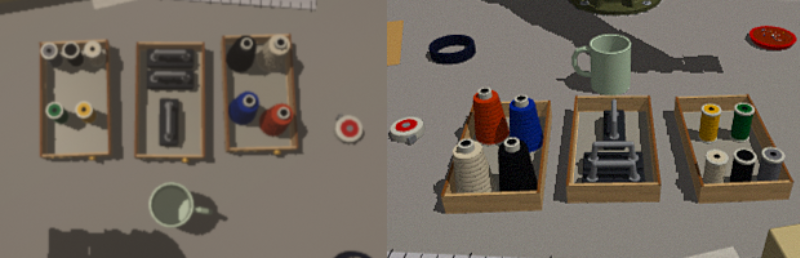

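Both views show all five items standing or flat in their own trays, with the mug and tape where they began. The weight is flat: bar top 21–22 mm above the table, handle top about 52–54 mm. Handing in.

```bash
python3 -c "
from station import ctrl
print(ctrl.hand_in())"
```

```text
the job is handed in; nothing more can be done
None
```

All five items are back in the trays that hold their own kind. I placed the blue cone, rust cone, yellow reel, green reel and then the weight, setting each down until it touched the floor before letting go. The job was handed in at about 28 s of the 120 s allowed, with the arm pulled clear.

- **Last checks:** in the final top and scene pictures, the cones and reels stand upright. The weight lies flat, its bar centred at about (600, -8) mm and turned about 0.5°. The mug and tape measure are within about 1 mm of where they began.
- **What went off plan:**
  - The green reel was gripped 34 mm above its foot instead of 40 mm, because that descent began before the arm had settled. It did no harm.
  - The highest set-down force I saw was about 35 N in total, under the rust cone.
- **Checked less closely:** cone positions at the end were judged from the pictures, not measured again. Force was read only at the end of each move, so I can't rule out brief higher peaks.

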